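# Make up a wear-disc pack to the mark and latch the keeper

## Task

Finish making up the wear-disc pack: slide loose discs across the deck of the make-up stand, without picking any up, and let them drop into the gauge tube, choosing thick and thin ones so that the top of the pack comes level with the white mark round the tube, neither under nor over. Then swing the keeper bar shut across the tube's mouth until it sits in its detent. Leave the spare discs lying flat on the deck, clear of the mouth, and do not disturb the nut and the lug.

Things in the scene. Friction and masses are not known exactly. Their poses are not given: they have to be found in the camera images.
- stand: fixed make-up stand: grey-painted sheet deck, top 80 mm above the table, on folded sheet ends. Origin on the table under the axis of its grey gauge tube; x points away from the robot at yaw 0, y left, z up. Deck from x -175 to +85 mm, y -195 to +195 mm; rims 8 mm high, 3 mm thick on the robot's side and both ends, none on the far side; it does not move
- tube_floor (a point): centre of the flat floor of the upright gauge tube, 8 mm above the table; the tube is 71 mm wide inside, 72 mm deep to its mouth, with a 19 mm sight slot down its far (+x) side
- mark (a point): on the tube axis at the height of the white mark: a 2 mm painted line round the tube, inside and outside, centred 64 mm above the tube floor and 8 mm below the mouth
- tube_mouth (a point): centre of the tube's round mouth, 71 mm across, an open hole flush with the deck
- pack_disc_1: black nylon wear disc, 64 mm across, 18 mm thick, smooth and slippery (friction about 0.25), with a small round dimple in the middle of its top; origin at the centre of its underside; already lies at the bottom of the tube
- pack_disc_2: black nylon wear disc, 64 mm across, 18 mm thick, smooth and slippery (friction about 0.25), with a small round dimple in the middle of its top; origin at the centre of its underside; already lies in the tube on the first one (pack so far 36 mm high, its top 44 mm above the table and 28 mm below the mark)
- thick_a: black nylon wear disc, 64 mm across, 18 mm thick, smooth and slippery (friction about 0.25), with a small round dimple in the middle of its top; origin at the centre of its underside; starts lying flat on the deck of the stand, on the robot's side of the tube mouth or beside it, 90 to 125 mm from the tube axis, with a clear straight way to the mouth
- thin_a: black nylon wear disc, 64 mm across, 10 mm thick, smooth and slippery (friction about 0.25), with a small round dimple in the middle of its top; origin at the centre of its underside; starts lying flat on the deck of the stand, on the robot's side of the tube mouth or beside it, 90 to 125 mm from the tube axis, with a clear straight way to the mouth
- thick_b: black nylon wear disc, 64 mm across, 18 mm thick, smooth and slippery (friction about 0.25), with a small round dimple in the middle of its top; origin at the centre of its underside; starts lying flat on the deck of the stand, on the robot's side of the tube mouth or beside it, 90 to 125 mm from the tube axis, with a clear straight way to the mouth
- thin_b: black nylon wear disc, 64 mm across, 10 mm thick, smooth and slippery (friction about 0.25), with a small round dimple in the middle of its top; origin at the centre of its underside; starts lying flat on the deck of the stand, on the robot's side of the tube mouth or beside it, 90 to 125 mm from the tube axis, with a clear straight way to the mouth
- keeper (a joint): swing of the steel keeper bar about an upright bolt, rad. 0: shut on its stop, pointing to -x of the stand across the middle of the mouth. It grows as it opens by the stand's +y side: 1.57 points to +y, 2.4 is the far stop. Starts at 1.75 to 2.2, stays where left (0.5 N at the pin moves it). A spring ball resists at about 0.5 (2 to 4 N at the pin) and springs up at 0 to hold it shut (below 0.05)
- keeper_pin (a point): top of the upright black pin (16 mm across, 32 mm tall) on the keeper bar, 60 mm from its bolt, 121 mm above the table: push the bar by it. The bar is 16 mm wide, lies 3 to 10 mm above the deck and ends 72 mm from the bolt
- keeper_pivot (a point): axis of the keeper's bolt, at deck height, 52 mm from the tube axis on the stand's +x side
- nut: bystander: dark steel hexagon nut, 51 mm over corners, 24 mm high, on the +y corner of the deck nearest the robot; origin at the centre of its underside
- lug: bystander: flat steel lug with two holes, 44 x 60 x 10 mm, on the -y corner of the deck nearest the robot; origin at the centre of its underside

How it is judged:
On the way, in this order (a step that is already met when the one before it is completed fails the run):
1. the pack is made up: its top is level with the mark within 3 mm, all discs in the tube lie flat, the spare ones flat on the deck (horizontal distance between each of pack_disc_1, pack_disc_2 and tube_floor below 0.008 m and height (world z) of each of pack_disc_1, pack_disc_2 below 0.068 m and angle between each of pack_disc_1, pack_disc_2's own z axis and vertical below 0.06 rad and ((height (world z) of thick_a between 0.077 and 0.084 m and angle between thick_a's own z axis and vertical below 0.06 rad and horizontal distance between thick_a and tube_floor above 0.045 m) or ((horizontal distance between thick_a and tube_floor below 0.008 m and height (world z) of thick_a below 0.068 m and angle between thick_a's own z axis and vertical below 0.06 rad) and height (world z) of thick_a below 0.057 m)) and ((height (world z) of thin_a between 0.077 and 0.084 m and angle between thin_a's own z axis and vertical below 0.06 rad and horizontal distance between thin_a and tube_floor above 0.045 m) or ((horizontal distance between thin_a and tube_floor below 0.008 m and height (world z) of thin_a below 0.068 m and angle between thin_a's own z axis and vertical below 0.06 rad) and height (world z) of thin_a below 0.065 m)) and ((height (world z) of thick_b between 0.077 and 0.084 m and angle between thick_b's own z axis and vertical below 0.06 rad and horizontal distance between thick_b and tube_floor above 0.045 m) or ((horizontal distance between thick_b and tube_floor below 0.008 m and height (world z) of thick_b below 0.068 m and angle between thick_b's own z axis and vertical below 0.06 rad) and height (world z) of thick_b below 0.057 m)) and ((height (world z) of thin_b between 0.077 and 0.084 m and angle between thin_b's own z axis and vertical below 0.06 rad and horizontal distance between thin_b and tube_floor above 0.045 m) or ((horizontal distance between thin_b and tube_floor below 0.008 m and height (world z) of thin_b below 0.068 m and angle between thin_b's own z axis and vertical below 0.06 rad) and height (world z) of thin_b below 0.065 m)) and (((horizontal distance between thick_a and tube_floor below 0.008 m and height (world z) of thick_a below 0.068 m and angle between thick_a's own z axis and vertical below 0.06 rad) and height (world z) of thick_a above 0.051 m) or ((horizontal distance between thin_a and tube_floor below 0.008 m and height (world z) of thin_a below 0.068 m and angle between thin_a's own z axis and vertical below 0.06 rad) and height (world z) of thin_a above 0.059 m) or ((horizontal distance between thick_b and tube_floor below 0.008 m and height (world z) of thick_b below 0.068 m and angle between thick_b's own z axis and vertical below 0.06 rad) and height (world z) of thick_b above 0.051 m) or ((horizontal distance between thin_b and tube_floor below 0.008 m and height (world z) of thin_b below 0.068 m and angle between thin_b's own z axis and vertical below 0.06 rad) and height (world z) of thin_b above 0.059 m)) and linear speed of each of thick_a, thin_a, thick_b, thin_b, pack_disc_1, pack_disc_2 below 0.02 m/s), for 0.3 s.
2. the keeper bar is shut in its detent (joint below 0.05 rad) (value of joint keeper below 0.05 rad), for 0.2 s.
At the end, for the whole second after the job is handed in: The two first discs and the added ones lie flat in the tube, the top of the pack within 3 mm of the mark's height; the spare discs lie flat on the deck at least 45 mm from the tube axis; the keeper bar is shut (joint below 0.05 rad); everything is at rest (all of step 1 and value of joint keeper below 0.05 rad); the robot touches nothing.
It fails at once if a disc is picked up: its underside comes more than 12 mm above the deck (height (world z) of any of thick_a, thin_a, thick_b, thin_b, pack_disc_1, pack_disc_2 above 0.092 m).
It fails at once if a disc falls off the deck (height (world z) of any of thick_a, thin_a, thick_b, thin_b below 0.004 m).
It fails at once if the nut or the lug is moved by more than 20 mm (distance of any of nut, lug from where it was at the start of the episode above 0.02 m).
It also fails if it takes over 58 s, if anything falls off the work surface, if the arm or the gripper's body presses on something with over 40 N, if the wrist force passes 120 N, or if a joint passes its speed limit or range.

## Robot

A 7-joint arm with a two-finger parallel gripper is mounted at the origin on the work surface. World frame = base frame: x ahead of the robot, y to its left, z up, the work surface at z = 0. Lengths are in m, angles in rad, forces in N, time in s.
With the tool pointing down it reaches from about 0.425 to 0.875 m from the base axis. Payload 4.7 kg.
Tool frame: the origin (TCP) lies midway between the tips of the shut fingers; the grasp point (between the pads) lies 19 mm behind it; z points along the fingers, y is the line along which they close (so a half turn about z gives the same grasp; the last joint's range is limited). The gripper opens to 87 mm and grips with 3 to 60 N. Pads are 19 mm wide; open, the fingers measure 117 mm over their backs; the gripper's body (75 mm by 190 mm) begins 51 mm behind the grasp point.
Start: joints at [-1.195, 0.321, -0.07, 1.45, 0.023, 1.371, -0.057], TCP at [0.23, 0.608, 0.223] pointing down, gripper open.
Joint ranges: [-2.86, 2.86], [-0.3, 2.09], [-1.38, 1.24], [0.06, 2.45], [-1.56, 4.7], [0.09, 2.05], [-2.69, 2.69]. Speed limits (rad/s): [2.57, 2.57, 3.14, 3.14, 3.14, 3.14, 3.14].

## Interface

Orientations are given as a rotation vector (axis times angle).
In Python, from bench import ctrl, camrig, readout gives the robot as it stands (ctrl), with the cameras (camrig) and the readings (readout).
- The arm moves only by the tool tcp_steps, called after ">>>" as name(argument=value, ...) on one line, values as JSON. Schema: {"type":"object","properties":{"plan":{"type":"string"},"force":{"type":"number"},"only":{"type":"string"},"quiet":{"type":"boolean"},"lines":{"type":"string"}},"required":["plan"],"additionalProperties":false}. plan is a string of 1 to 20 rows, parted by semicolons, with the numbers parted by spaces; each row has 5 numbers: dx, dy, dz in normalised numbers (1 is 1000 mm), then a turn about the tool's z in shares of 360 degrees (1.0 is 360 degrees), then the opening from 0.0 (shut) to 1.0 (fully open); each row is the pose to reach, as a shift and turn from the pose commanded when the call began, along the tool's axes at that moment; what a row does not reach only later rows make up. A row lasts 1/10 s, in which the tool goes at most 0.05 m and 0.15 rad, less where a joint would pass 70% of its speed; a pose out of reach is approached as far as the arm can. The fingers move at their own pace and stop on an object; force is the grip in N (left out, the last holds). Time passes only in rows, so rows that do not move let the fingers close. The tool returns the time, the measured TCP pose, the force, the opening and the grip force at its end. only (a regular expression) keeps the lines of the reply that match it, lines (a string "A,B") keeps lines A to B, and quiet returns only ok. No shift or turn number may pass 1 either way. Input that does not fit is refused with a message, and nothing moves.
- readout.get_state(): the state, without advancing time (a new reading comes with each control period).
- camrig.get_image(name): name is "side" or "top" or "wrist"; returns the picture (384x512x3 uint8, red, green, blue); there is no depth.
- camrig.camera_model(name): a dict with "vertical_fov" (degrees; the focal length in pixels is half the picture's height over the tangent of half this angle, whatever the lens; pixels are square), "cx", "cy" (the principal point, pixels), "k1" (the pictures are not rectified: a ray, as slopes to the right and down, at radius r is drawn at 1 + k1 r^2 times it, then the intrinsics apply), "rvec" (rotation vector, rad) and "tvec" (3), from world to camera coordinates, as OpenCV has them; the wrist camera has in their place "hand_eye" (4x4, takes a point from camera to tool coordinates, whose origin is the TCP and whose axes are the flange's). Camera axes: x right, y down, z forward; pixel columns grow to the right and rows downward; lengths in m; the calibration is good to about 2 mm. A picture is of the moment at which its call begins: read the wrist's pose just before it. camera_model takes no time and is no camera call.
- ctrl.close_job(): hands the job in; it is judged then, once.
The state is a dict: "time": time; "joint_positions": joint angles; "qd": joint speeds; "joint_torque": joint torques, N m; "position": TCP position; "tool_rot": TCP orientation; "ft_force": force on the tool from outside, world axes, zero at the start; "torque": the same for the moment, N m; "grip_width": opening from 0.0 (shut) to 1.0 (fully open); "grip_force": force on a finger pad.
Only numpy, scipy, OpenCV 4.12 (cv2) and the standard library are available. Lean on these libraries where they do the work, as an engineer would, in place of code of your own. Each camera call takes 0.05 s, during which the arm holds its last target. There are 200 camera calls.

## Working session

There is one attempt and no reset: what is moved stays moved. The work goes in short steps, Python scripts to look and compute and a tool call to move; the robot and the scene stay as the last step left them, time stands still between calls to the robot, and variables do not carry over. Pictures are saved under pics/ and viewed, at most 10 in all, crops included, and the job is handed in when it is done.

```bash
ls; mkdir -p pics
```

Run:
```python
from bench import ctrl, camrig, readout
import cv2
s=readout.get_state();print(s['time'],s['position'],s['tool_rot'],s['grip_width'])
a=camrig.get_image('top');b=camrig.get_image('side')
cv2.imwrite('pics/top0.png',a[...,::-1]);cv2.imwrite('pics/side0.png',b[...,::-1])
for n in('top','side','wrist'):print(n,camrig.camera_model(n))
```

```text
bench.py
pics
0.0 [0.22994027 0.60738271 0.22143707] [-5.65100737e-01 -3.09012895e+00  3.00625435e-03] 1.0003234943181896
top {'vertical_fov': 42.068942409439074, 'cx': 263.7557795217296, 'cy': 197.67116052915227, 'k1': -0.10044739041244181, 'rvec': array([ 2.18027546, -2.11727575,  0.16477625]), 'tvec': array([-0.01063485,  0.54382898,  0.8705948 ])}
side {'vertical_fov': 55.138031996806546, 'cx': 251.33853006937224, 'cy': 191.628459260962, 'k1': -0.06402181852879799, 'rvec': array([ 2.17249742, -0.17858369,  0.12212326]), 'tvec': array([-0.5256736 ,  0.13092852,  0.66276538])}
wrist {'vertical_fov': 60.18690342772124, 'cx': 253.75341288195622, 'cy': 194.7773872682856, 'k1': 0.03179413395667417, 'hand_eye': array([[-9.89282798e-04, -9.60430241e-01, -2.78518893e-01,
         7.66099156e-02],
       [ 9.99998520e-01, -1.34221096e-03,  1.07647512e-03,
        -1.78692968e-04],
       [-1.40771037e-03, -2.78517416e-01,  9.60430147e-01,
        -1.62681459e-01],
       [ 0.00000000e+00,  0.00000000e+00,  0.00000000e+00,
         1.00000000e+00]])}
```

View pics/top0.png

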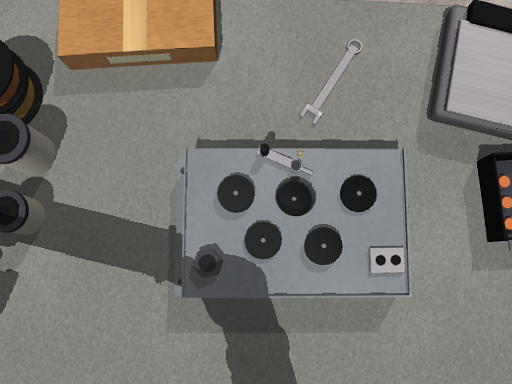

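View pics/side0.png

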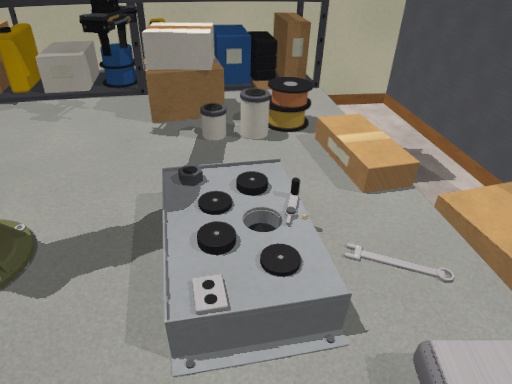

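Top view: the mouth is at (295,196). The four loose discs have dimples near (236,193), (263,240), (323,245) and (358,193), and the keeper pin is at about (265,150). The nut is at (208,262) and the lug at (387,260). Next I'll triangulate the dimples to get position and thickness.

Create h.py:
```python
import numpy as np, cv2
from bench import ctrl, camrig, readout
def K(m):
    f=192/np.tan(np.radians(m['vertical_fov'])/2); return f,m['cx'],m['cy'],m['k1']
def ray(name,uv,st=None):
    m=camrig.camera_model(name); f,cx,cy,k=K(m)
    d=(np.array(uv,float)-[cx,cy])/f; u=d.copy()
    for _ in range(20): u=d/(1+k*(u@u))
    v=np.array([u[0],u[1],1.])
    if 'hand_eye' in m:
        H=np.array(m['hand_eye']); R=cv2.Rodrigues(np.array(st['tool_rot']))[0]
        return np.array(st['position'])+R@H[:3,3], R@H[:3,:3]@v
    R=cv2.Rodrigues(m['rvec'])[0]; return -R.T@m['tvec'], R.T@v
def onz(name,uv,z,st=None):
    o,d=ray(name,uv,st); return o+d*(z-o[2])/d[2]
def tri(r1,r2):
    (a,d),(b,e)=r1,r2; d=d/np.linalg.norm(d); e=e/np.linalg.norm(e)
    s,t=np.linalg.lstsq(np.c_[d,-e],b-a,rcond=None)[0]
    p,q=a+s*d,b+t*e; return (p+q)/2,np.linalg.norm(p-q)
def dot(img,uv,r=7):
    u,v=map(int,uv); g=cv2.cvtColor(img,cv2.COLOR_RGB2GRAY).astype(float)[v-r:v+r+1,u-r:u+r+1]
    w=np.clip(g-np.median(g)-12,0,None); Y,X=np.mgrid[-r:r+1,-r:r+1]
    return (u+(w*X).sum()/w.sum(), v+(w*Y).sum()/w.sum()), w.max()
```

Run:
```python
from h import *
np.set_printoptions(precision=4,suppress=True)
T=cv2.imread('pics/top0.png')[...,::-1].copy();S=cv2.imread('pics/side0.png')[...,::-1].copy()
for t,s in [((236,193),(252,183)),((263,240),(215,203)),((323,245),(217,237)),((358,193),(281,260))]:
    a,wa=dot(T,t);b,wb=dot(S,s,6)
    p,e=tri(ray('top',a),ray('side',b)); print(np.round(a,1),np.round(b,1),wa,wb,p,e)
# mouth & stand corners
g=cv2.cvtColor(T,cv2.COLOR_RGB2GRAY)
m=(g<45).astype(np.uint8)
c,_=cv2.findContours(m,cv2.RETR_EXTERNAL,cv2.CHAIN_APPROX_NONE)
for k in c:
    if cv2.contourArea(k)>600 and 180<k[:,0,0].mean()<410 and 140<k[:,0,1].mean()<300:
        el=cv2.fitEllipse(k); print(np.round(el[0],1),np.round(el[1],1),cv2.contourArea(k),onz('top',el[0],.08))
for uv in [(187,149),(404,149),(184,295),(408,295)]: print(onz('top',uv,.08))
for n,I,x0,y0,x1,y1 in [('a',T,180,130,420,305),('b',S,150,150,340,310)]:
    cv2.imwrite(f'pics/crop_{n}.png',cv2.resize(I[y0:y1,x0:x1,::-1],None,fx=3.2,fy=3.2,interpolation=cv2.INTER_CUBIC))
```

```text
[235.2 192.6] [251.9 178.6] 77.0 92.0 [0.5425 0.0545 0.0991] 3.0542390344240234e-05
[262.6 239.8] [214.7 199.4] 80.0 92.0 [0.4636 0.0054 0.0915] 0.0005163134963127267
[323.4 245.5] [216.1 232.6] 87.0 93.0 [ 0.4566 -0.0972  0.0992] 0.00041690679479356016
[358.7 192.7] [280.2 256.5] 96.0 92.0 [ 0.5497 -0.1584  0.0909] 0.0005672052746830803
[323.  245.6] [36.4 36.7] 1045.5 [ 0.4576 -0.0989  0.08  ]
[262.8 240.1] [35.1 35.7] 980.5 [0.4642 0.0051 0.08  ]
[294.  197.3] [33.8 37.5] 967.5 [ 0.5403 -0.0471  0.08  ]
[357.8 193.2] [35.  35.5] 975.5 [ 0.5508 -0.159   0.08  ]
[235.7 193.4] [35.  35.6] 977.0 [0.5441 0.0547 0.08  ]
[0.621  0.1439 0.08  ]
[ 0.6335 -0.2427  0.08  ]
[0.3666 0.1364 0.08  ]
[ 0.3764 -0.2472  0.08  ]
```

View pics/crop_a.png

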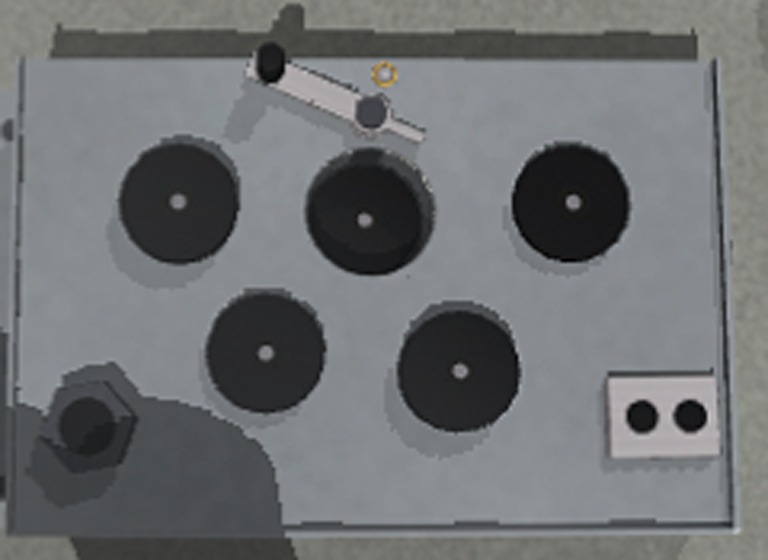

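View pics/crop_b.png

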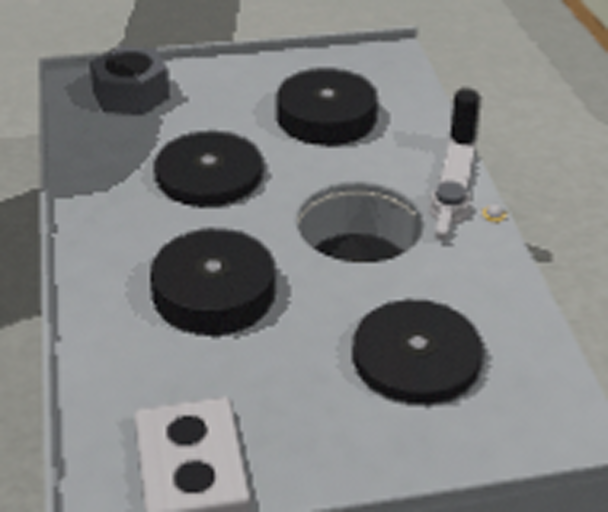

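Top heights separate the discs clearly. Thick ones are at (0.5425,0.0545) and (0.457,-0.097), and thin ones at (0.464,0.005) and (0.550,-0.158). The pack needs 28 mm, so one thick plus one thin. I'll use the two on either side in y, gripping each with light pads along y and sliding it flat.

Add to h.py:
```python
np.set_printoptions(precision=4,suppress=True)
def rel(target,yaw=None):
    s=readout.get_state(); R=cv2.Rodrigues(np.array(s['tool_rot']))[0]
    d=R.T@(np.array(target)-s['position']); ya=np.arctan2(R[1,1],R[0,1])-np.pi/2
    print('shift',d,'tool yaw',ya,'turn to yaw0',ya, 'tilt',R[:,2])
```

Run:
```python
from h import *
print(onz('top',(295.6,196.25),.08),onz('side',(262.3,219.5),.08))
print('pivot',tri(ray('top',(180+371/3.2,130+112/3.2)),ray('side',(150+452/3.2,150+192/3.2))))
print('pin',tri(ray('top',(180+272/3.2,130+50/3.2)),ray('side',(150+466/3.2,150+95/3.2))))
print('spring',onz('top',(300,153),.08))
rel([.5425,.0545,.27])
```

```text
[ 0.5422 -0.0499  0.08  ] [ 0.543  -0.0523  0.08  ]
pivot (array([ 0.5958, -0.0487,  0.0926]), np.float64(0.0013886619635738043))
pin (array([0.6192, 0.0064, 0.1207]), np.float64(0.0031389331401827343))
spring [ 0.6197 -0.0563  0.08  ]
shift [-0.488  -0.4066 -0.0477] tool yaw -0.3616914251666097 turn to yaw0 -0.3616914251666097 tilt [-0.0005 -0.0016 -1.    ]
```

The rows are not in the units I measure in: turns go in shares of 360 degrees. I convert before sending: -0.36 rad is -0.0573.

>>> tcp_steps(plan="-0.03 -0.025 -0.03 0 1;-0.067 -0.056 -0.06 -0.0159 1;-0.104 -0.087 -0.06 -0.0318 1;-0.141 -0.118 -0.06 -0.0477 1;-0.178 -0.149 -0.06 -0.0573 1;-0.215 -0.18 -0.06 -0.0573 1;-0.252 -0.211 -0.06 -0.0573 1;-0.289 -0.242 -0.06 -0.0573 1;-0.326 -0.273 -0.06 -0.0573 1;-0.363 -0.304 -0.06 -0.0573 1;-0.4 -0.335 -0.06 -0.0573 1;-0.437 -0.366 -0.06 -0.0573 1;-0.47 -0.39 -0.055 -0.0573 1;-0.488 -0.4066 -0.048 -0.0573 1;-0.488 -0.4066 -0.048 -0.0573 1;-0.488 -0.4066 -0.048 -0.0573 1", force=10)

```text
time: 1.7
position: [0.5422, 0.0549, 0.27]
tool_rot: [-0.004, -3.14, -0.0]
ft_force: [-0.1, 1.5, 0.4]
grip_width: 1.002
grip_force: 0.0
```

Run:
```python
from h import *
s=readout.get_state(); w=camrig.get_image('wrist'); cv2.imwrite('pics/w1.png',w[...,::-1])
m=camrig.camera_model('wrist');H=np.array(m['hand_eye']);f,cx,cy,k=K(m)
R=cv2.Rodrigues(np.array(s['tool_rot']))[0]
for p in [(.5425,.0545,.098),(.5426,-.051,.08)]:
    c=np.linalg.inv(H)@np.r_[R.T@(np.array(p)-s['position']),1]; u=c[:2]/c[2]; u=u*(1+k*(u@u)); print(u*f+[cx,cy])
rel([.5425,.0545,.084])
```

```text
[252.998  176.1564]
[155.6763 172.8784]
shift [-0.0005 -0.0017  0.1863] tool yaw -0.00066927903619729 turn to yaw0 -0.00066927903619729 tilt [-0.0009  0.0007 -1.    ]
```

View pics/w1.png

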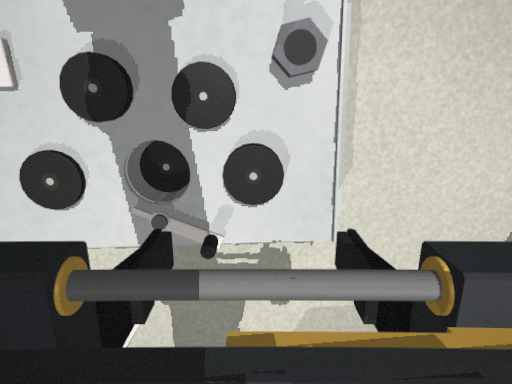

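The wrist view agrees with the earlier measurement. Disc A's dimple is at (253,176) against a predicted (253,176), and the mouth's centre is near (157,171) against (156,173). Now I'll descend and close lightly on it.

>>> tcp_steps(plan="0 0 0.045 0 1;0 0 0.09 0 1;0 0 0.135 0 1;0 0 0.17 0 1;0 0 0.184 0 1;0 0 0.184 0 1;0 0 0.184 0 0.6;0 0 0.184 0 0.6;0 0 0.184 0 0.6;0 0 0.184 0 0.6;0 0 0.184 0 0.6", force=6)

```text
time: 2.85
position: [0.5435, 0.0551, 0.0879]
tool_rot: [0.003, 3.139, 0.001]
ft_force: [-1.3, 0.1, 5.3]
grip_width: 0.731
grip_force: 6.0
```

Run:
```python
from h import *
s=readout.get_state(); print(s['ft_force']); rel([.5426,-.051,s['position'][2]])
t=camrig.get_image('top'); cv2.imwrite('pics/t2.png',cv2.resize(t[130:305,180:420,::-1],None,fx=2.5,fy=2.5))
```

```text
[-1.3152  0.1003  5.3109]
shift [ 0.0007 -0.1061 -0.0001] tool yaw -0.0018535946068383158 turn to yaw0 -0.0018535946068383158 tilt [ 0.0022  0.0008 -1.    ]
```

View pics/t2.png

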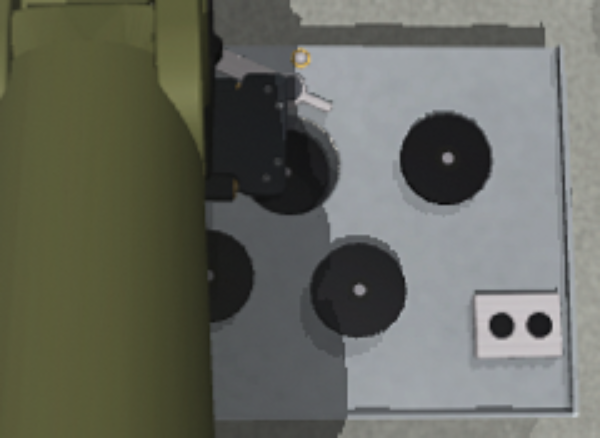

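Gripped: opening 0.731, about 64 mm. The picture shows the hand left of the mouth with the other discs undisturbed. Next I'll slide it over the mouth.

>>> tcp_steps(plan="0 -0.012 -0.001 0 0.6;0.0003 -0.035 -0.001 0 0.6;0.0005 -0.058 -0.001 0 0.6;0.0007 -0.081 -0.001 0 0.6;0.0007 -0.098 -0.001 0 0.6;0.0007 -0.106 -0.001 0 0.6;0.0007 -0.106 -0.001 0 0.6;0.0007 -0.106 -0.001 0 0.6")

```text
time: 3.7
position: [0.5414, -0.0505, 0.0872]
tool_rot: [-0.002, -3.141, -0.001]
ft_force: [-0.1, 0.2, -1.6]
grip_width: 0.735
grip_force: 6.0
```

Run:
```python
from h import *
s=readout.get_state(); print(s['position'],s['ft_force'],s['grip_width'])
w=camrig.get_image('wrist'); cv2.imwrite('pics/w3.png',w[...,::-1])
t=camrig.get_image('side'); cv2.imwrite('pics/s3.png',cv2.resize(t[140:320,140:350,::-1],None,fx=3,fy=3))
```

```text
[ 0.5414 -0.0505  0.0872] [-0.1355  0.1614 -1.5728] 0.7353761618466388
```

View pics/s3.png

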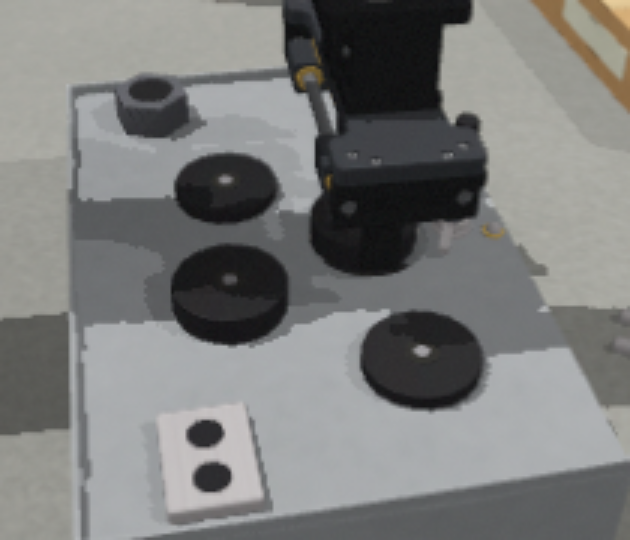

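The disc sits between the pads over the mouth, and the spare discs haven't moved. I'll release it and rise.

>>> tcp_steps(plan="0 0 0 0 0.85;0 0 0 0 0.9;0 0 0 0 0.95;0 0 -0.03 0 1;0 -0.03 -0.08 0 1;-0.0035 -0.07 -0.11 0 1;-0.0075 -0.108 -0.12 0 1;-0.0075 -0.108 -0.12 0 1;-0.0075 -0.108 -0.12 0 1")

```text
time: 4.7
position: [0.549, -0.1603, 0.208]
tool_rot: [0.007, 3.141, 0.0]
ft_force: [0.6, 1.0, -0.5]
grip_width: 1.001
grip_force: 0.0
```

Run:
```python
from h import *
s=readout.get_state(); w=camrig.get_image('wrist'); cv2.imwrite('pics/w4.png',w[...,::-1])
print(s['position'])
m=camrig.camera_model('wrist');H=np.array(m['hand_eye']);f,cx,cy,k=K(m)
R=cv2.Rodrigues(np.array(s['tool_rot']))[0]
for p in [(.5497,-.1584,.09),(.5426,-.051,.08),(.5426,-.051,.062),(.5426,-.051,.098)]:
    c=np.linalg.inv(H)@np.r_[R.T@(np.array(p)-s['position']),1]; u=c[:2]/c[2]; u=u*(1+k*(u@u)); print(p,u*f+[cx,cy])
rel([.5497,-.1584,.085])
```

```text
[ 0.549  -0.1603  0.208 ]
(0.5497, -0.1584, 0.09) [255.6914 190.126 ]
(0.5426, -0.051, 0.08) [375.2282 178.8049]
(0.5426, -0.051, 0.062) [368.5051 174.3808]
(0.5426, -0.051, 0.098) [382.789  183.7762]
shift [-0.0009 -0.0001  0.1221] tool yaw -0.0019229361417045787 turn to yaw0 -0.0019229361417045787 tilt [-0.0005  0.001  -1.    ]
```

View pics/w4.png

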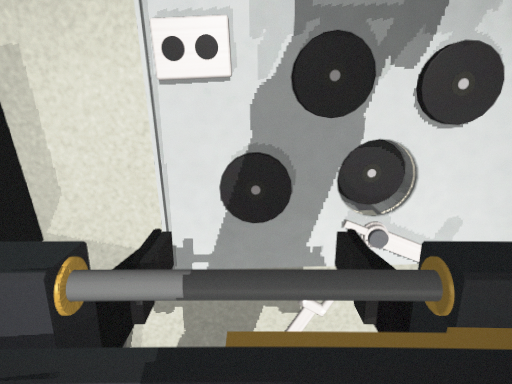

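The thick disc has dropped in flat: its dimple is at (372,173), against about (369,174) predicted for a seated top. The thin disc is centred at (256,190) as predicted, so I'll grip it, slide it and release it over the mouth.

>>> tcp_steps(plan="-0.0005 0 0.045 0 1;-0.0005 0 0.09 0 1;-0.0005 0 0.113 0 1;-0.0005 0 0.1225 0 1;-0.0005 0 0.1225 0 1;-0.0005 0 0.1225 0 0.6;-0.0005 0 0.1225 0 0.6;-0.0005 0 0.1225 0 0.6;-0.0005 0 0.1225 0 0.6;-0.0005 0 0.1225 0 0.6", force=6)

```text
time: 5.75
position: [0.5502, -0.1592, 0.086]
tool_rot: [0.003, 3.14, 0.0]
ft_force: [-0.9, 1.0, 3.2]
grip_width: 0.729
grip_force: 6.0
```

>>> tcp_steps(plan="0 0.012 -0.001 0 0.6;0.002 0.035 -0.001 0 0.6;0.004 0.058 -0.001 0 0.6;0.006 0.081 -0.001 0 0.6;0.0075 0.099 -0.001 0 0.6;0.0078 0.1075 -0.001 0 0.6;0.0078 0.1075 -0.001 0 0.6;0.0078 0.1075 -0.001 0 0.6")

```text
time: 6.55
position: [0.5418, -0.0522, 0.086]
tool_rot: [-0.003, -3.141, 0.001]
ft_force: [0.2, -0.2, -1.2]
grip_width: 0.734
grip_force: 6.0
```

>>> tcp_steps(plan="0 0 0 0 0.85;0 0 0 0 0.9;0 0 0 0 0.95;0 0 -0.03 0 1;0 0 -0.075 0 0.6;-0.02 0.015 -0.11 0 0.6;-0.05 0.035 -0.12 0 0.5;-0.077 0.0577 -0.12 0 0.5;-0.077 0.0577 -0.12 0 0.5;-0.077 0.0577 -0.12 0 0.5")

```text
time: 7.55
position: [0.619, 0.0062, 0.2053]
tool_rot: [-0.001, -3.14, 0.002]
ft_force: [-1.3, -0.7, 0.8]
grip_width: 0.551
grip_force: 0.0
```

Run:
```python
from h import *
s=readout.get_state(); w=camrig.get_image('wrist'); cv2.imwrite('pics/w5.png',w[...,::-1])
m=camrig.camera_model('wrist');H=np.array(m['hand_eye']);f,cx,cy,k=K(m)
R=cv2.Rodrigues(np.array(s['tool_rot']))[0]
for p in [(.619,.0064,.121),(.5426,-.051,.08),(.5426,-.051,.072),(.5946,-.0495,.09)]:
    c=np.linalg.inv(H)@np.r_[R.T@(np.array(p)-s['position']),1]; u=c[:2]/c[2]; u=u*(1+k*(u@u)); print(p,u*f+[cx,cy])
rel([.619,.0064,.098])
```

```text
(0.619, 0.0064, 0.121) [253.9423 200.9278]
(0.5426, -0.051, 0.08) [184.7518  98.7878]
(0.5426, -0.051, 0.072) [186.6148  98.7891]
(0.5946, -0.0495, 0.09) [187.9894 162.7954]
shift [-0.0006  0.0014  0.1075] tool yaw -0.002475100021230192 turn to yaw0 -0.002475100021230192 tilt [-0.0013 -0.001  -1.    ]
```

View pics/w5.png

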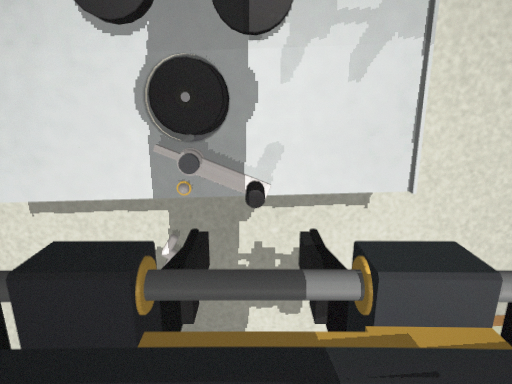

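The pack is in: the top disc's dimple is at (185,97), against (187,99) predicted for mark height. The pin top is at (256,199), against (254,201), and the bolt at (189,162). Now I'll go down over the pin and close on it.

>>> tcp_steps(plan="0 0 0.04 0 0.5;0 0 0.08 0 0.5;0 0 0.104 0 0.5;0 0 0.106 0 0.5;0 0 0.106 0 0.1;0 0 0.106 0 0.1;0 0 0.106 0 0.1;0 0 0.106 0 0.1;0 0 0.106 0 0.1;0 0 0.106 0 0.1", force=20)

```text
time: 8.6
position: [0.6199, 0.0069, 0.1013]
tool_rot: [0.002, 3.139, 0.002]
ft_force: [0.8, 1.5, 4.8]
grip_width: 0.176
grip_force: 20.0
```

Run:
```python
from h import *
s=readout.get_state();p=s['position'];print(p,s['ft_force'],s['grip_width']*87)
c=np.array([.5946,-.0495]); th0=np.arctan2(p[1]-c[1],-(p[0]-c[0])); print(th0,np.hypot(*(p[:2]-c)))
for th in np.r_[1.98:-.01:15j]:
    q=c+.06*np.array([-np.cos(th),np.sin(th)]); q0=c+.06*np.array([-np.cos(1.98),np.sin(1.98)]); d=q-q0; print(round(th,2),round(-d[0],4),round(d[1],4))
```

```text
[0.6199 0.0069 0.1013] [0.8347 1.4515 4.8306] 15.297344601017743
1.9931113657426578 0.06181337887409826
1.98 -0.0 0.0
1.84 0.008 0.0028
1.7 0.0164 0.0045
1.55 0.0249 0.0049
1.41 0.0334 0.0042
1.27 0.0417 0.0022
1.13 0.0496 -0.0009
0.98 0.057 -0.005
0.84 0.0638 -0.0103
0.7 0.0697 -0.0164
0.56 0.0748 -0.0232
0.42 0.0787 -0.0308
0.27 0.0816 -0.0388
0.13 0.0833 -0.0471
-0.01 0.0839 -0.0556
```

>>> tcp_steps(plan="0.008 0.0028 0 0 0.1;0.0164 0.0045 0 0 0.1;0.0249 0.0049 0 0 0.1;0.0334 0.0042 0 0 0.1;0.0417 0.0022 0 0 0.1;0.0496 -0.0009 0 0 0.1;0.057 -0.005 0 0 0.1;0.0638 -0.0103 0 0 0.1;0.0697 -0.0164 0 0 0.1;0.0697 -0.0164 0 0 0.1")

```text
time: 9.6
position: [0.5463, -0.006, 0.101]
tool_rot: [0.001, -3.137, -0.01]
ft_force: [-5.6, 7.5, 13.1]
grip_width: 0.178
grip_force: 20.0
```

>>> tcp_steps(plan="0.0028 -0.0034 0 0 0.1;0.0051 -0.0068 0 0 0.1;0.0073 -0.0106 0 0 0.1;0.009 -0.0144 0 0 0.1;0.0106 -0.0184 0 0 0.1;0.0119 -0.0224 0 0 0.1;0.0129 -0.0265 0 0 0.1;0.0136 -0.0307 0 0 0.1;0.014 -0.035 0 0 0.1;0.0142 -0.0385 0 0 0.1;0.0142 -0.0385 0 0 0.1")

```text
time: 10.7
position: [0.5313, -0.0477, 0.1003]
tool_rot: [-0.002, -3.135, -0.004]
ft_force: [-6.4, 1.9, 13.1]
grip_width: 0.176
grip_force: 20.0
```

>>> tcp_steps(plan="-0.001 -0.002 0 0 0.1;-0.0015 -0.004 0 0 0.1;-0.0015 -0.004 0 0 0.1;-0.0015 -0.004 0 0 0.1")

```text
time: 11.1
position: [0.5318, -0.0504, 0.1002]
tool_rot: [-0.001, -3.132, -0.006]
ft_force: [-10.0, 5.5, 15.9]
grip_width: 0.177
grip_force: 20.0
```

Run:
```python
from h import *
w=camrig.get_image('wrist'); cv2.imwrite('pics/w6.png',w[...,::-1])
t=camrig.get_image('side'); cv2.imwrite('pics/s6.png',cv2.resize(t[140:320,140:350,::-1],None,fx=3,fy=3))
```

>>> tcp_steps(plan="-0.001 -0.0015 0 0 0.1;-0.002 -0.003 0 0 0.1;-0.002 -0.003 0 0 0.1;-0.002 -0.003 0 0 0.1")

```text
time: 11.6
position: [0.5318, -0.0505, 0.1001]
tool_rot: [0.001, -3.128, -0.013]
ft_force: [-16.1, 10.2, 20.2]
grip_width: 0.177
grip_force: 20.0
```

y has stopped changing while the force rises, so the bar is on its stop. I'll open, rise and check.

>>> tcp_steps(plan="0.002 0.001 0 0 0.1;0.002 0.001 0 0 0.5;0.002 0.001 0 0 0.5;0.002 0.001 0 0 0.5;0.002 0.001 0 0 0.5;0.002 0.001 -0.04 0 0.5;0.002 0.001 -0.08 0 0.5;-0.04 0.001 -0.12 0 0.5;-0.08 0.001 -0.12 0 0.5;-0.08 0.001 -0.12 0 0.5;-0.08 0.001 -0.12 0 0.5")

```text
time: 12.7
position: [0.6184, -0.0555, 0.2185]
tool_rot: [-0.004, -3.139, 0.003]
ft_force: [-0.4, -0.2, 0.1]
grip_width: 0.5
grip_force: 0.0
```

Run:
```python
from h import *
s=readout.get_state();w=camrig.get_image('wrist'); b=camrig.get_image('side')
print(s['position'],s['ft_force'])
c=np.hstack([cv2.resize(w[0:260,80:400],(400,325)),cv2.resize(b[150:310,150:345],(396,325))])
cv2.imwrite('pics/f1.png',c[...,::-1]);cv2.imwrite('pics/w7.png',w[...,::-1])
```

```text
[ 0.6184 -0.0555  0.2185] [-0.3922 -0.1612  0.1229]
```

View pics/f1.png

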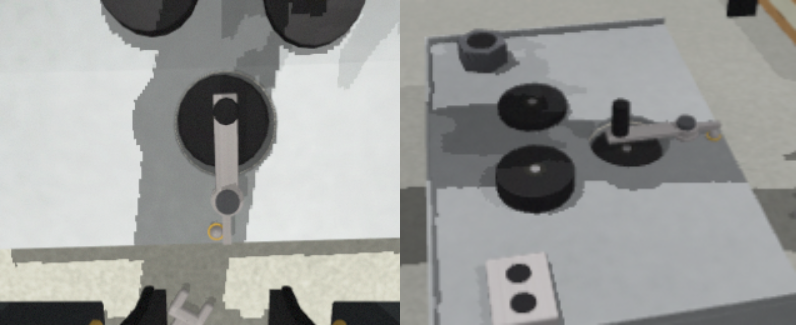

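The bar lies across the mouth in the picture, with the pin at (226,110) and the bolt at (228,202) in the left panel. The tail is past the yellow spring ball at (217,231), the pack sits just under the mouth, and both spares lie flat. A quick check of the bar angle against the stand's yaw:

Run:
```python
from h import *
s=readout.get_state(); f=lambda u,v:(80+u/1.25,v*.8)
a=lambda p,q:np.arctan2(p[1]-q[1],p[0]-q[0])
P=onz('wrist',f(226,110),.121,s);B=onz('wrist',f(228,202),.0926,s);print('pin,bolt',P,B,a(B,P))
L=[onz('wrist',f(*x),.09,s) for x in[(213,95),(216,188),(237,95),(239,188)]];print('bar',a(L[1],L[0]),a(L[3],L[2]))
e=[onz('wrist',f(*x),.08,s) for x in[(15,250),(395,237)]];print('stand yaw',a(e[1],e[0])-np.pi/2)
# fitted far edge from first top picture
t=[onz('top',x,.08) for x in[(187,149),(404,149)]];print(a(t[0],t[1])-np.pi/2)
```

```text
pin,bolt [ 0.5332 -0.05    0.121 ] [ 0.5941 -0.0478  0.0926] 0.03552088883023764
bar 0.02743390974634488 0.03291919844357881
stand yaw 0.03125075479926487
0.032269091851917064
```

Bar angle (0.027–0.036) matches the stand's yaw (0.031–0.032), so the keeper is shut. Handing in.

```bash
python3 -c "
from bench import ctrl, camrig, readout
print(ctrl.close_job())"
```

```text
the job is handed in; nothing more can be done
None
```

I handed the job in at about 13 s; no verdict came back. By the camera checks, one thick and one thin disc lie flat in the tube with the pack at the mark, the keeper bar is shut, and the spares, nut and lug look undisturbed.

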